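Pour coin capsules low into a sorting tray

TASK

The magnifier has been left in the shallow wooden coin tray: pick it up and lay it flat on the blue pad, all of it on the pad, and let go. Then take the open coin tube from its sloping cradle, bring its mouth down low over the tray, its lower lip no more than about 4 cm above the tray floor, and only then tip it so that all four coin capsules slide out and stay in the tray; put the empty tube back in its cradle as it was, mouth at the upper end, pushed down against the stop. Leave the other things on the table where they stand.

Things in the scene. Friction and masses are not known exactly. Their poses are not given: they have to be found in the camera images.
- tray: shallow fixed wooden tray with green floor, outside 180 mm (its x) by 130 mm (y), 20 mm high; walls 6 mm, floor 6 mm thick, so the rim stands 14 mm above the floor; origin at the centre of its underside, z up. It stands either left or right of the cradle, the pad on the other side
- pad: blue felt pad fixed to the table, 190 mm (its x) by 130 mm (y), 5 mm thick; origin at the centre of its underside
- magnifier: hand magnifier, 0.09 to 0.15 kg, lying flat inside the tray at the start; red round handle 18 mm in diameter lying along its x axis from x = -59 to +26 mm, then a black-rimmed round lens 64 mm across and 14 mm thick centred at x = +56 mm; 147 mm long in all. Origin under the handle at its balance point, on the underside; the handle's axis is 9 mm above the origin. Handle and rim both rest on the floor
- magnifier_lens (a point): centre of the magnifier's lens
- magnifier_end (a point): centre of the free end of its handle
- cradle: fixed wooden cradle, base plate 150 x 78 mm, with a channel along its x axis sloping 22 degrees, rising towards its +x; the channel is 58 mm wide, its side rails reach only 8 mm up the tube's sides (over the channel's middle 100 mm), and a low stop closes its lower end. Origin at the centre of its underside. Smooth: the tube slides down to the stop by itself
- cradle_home (a point): where the centre of the tube lies when it is home in the cradle, 60 mm above the table
- cradle_mouth (a point): where the centre of the tube's mouth lies when the tube is home
- tube: open square clear plastic coin tube with blue base and blue mouth rim, 52 x 52 mm outside, 130 mm long, walls 3 mm; origin at its centre, long axis x with the mouth at +x (65 mm from the centre). About 0.07 kg plus the capsules (0.11 kg) near the closed end. It lies in the cradle, mouth up at 22 degrees from level, two of its sides upright and free to be gripped
- tube_mouth (a point): centre of the tube's open mouth
- coin0: one of four square clear coin capsules with a round silver or gold coin in a black insert, 42 x 42 mm, 6 mm thick along its own x axis, 28 g; origin at its centre. At the start all four stand as a stack against the closed end of the tube, faces square to the tube's axis; smooth, they begin to slide along the tube at a slope of 9 to 13 degrees, and shot out fast or across the short way they can skid over the rim of the tray
- coin1: one of four square clear coin capsules with a round silver or gold coin in a black insert, 42 x 42 mm, 6 mm thick along its own x axis, 28 g; origin at its centre. At the start all four stand as a stack against the closed end of the tube, faces square to the tube's axis; smooth, they begin to slide along the tube at a slope of 9 to 13 degrees, and shot out fast or across the short way they can skid over the rim of the tray
- coin2: one of four square clear coin capsules with a round silver or gold coin in a black insert, 42 x 42 mm, 6 mm thick along its own x axis, 28 g; origin at its centre. At the start all four stand as a stack against the closed end of the tube, faces square to the tube's axis; smooth, they begin to slide along the tube at a slope of 9 to 13 degrees, and shot out fast or across the short way they can skid over the rim of the tray
- coin3: one of four square clear coin capsules with a round silver or gold coin in a black insert, 42 x 42 mm, 6 mm thick along its own x axis, 28 g; origin at its centre. At the start all four stand as a stack against the closed end of the tube, faces square to the tube's axis; smooth, they begin to slide along the tube at a slope of 9 to 13 degrees, and shot out fast or across the short way they can skid over the rim of the tray
- spare_a: closed square milky tube standing upright, 44 x 44 x 117 mm high, bystander; origin under its centre
- spare_b: a second one like spare_a, bystander
- round_tube: closed round clear tube standing upright, 48 mm across, 100 mm high, bystander; origin under its centre
- brush: dusting brush 150 mm long lying on the table, 20 mm high, bystander
- coin_book: closed dark red coin book 100 x 130 x 18 mm lying flat, bystander; origin under its centre
- loupe: small black standing loupe, 40 mm across, 46 mm high, bystander; origin under its centre
- cap_stack: small stack of white square tube caps, 40 x 40 x 39 mm high, bystander; origin under its centre
Not all that is in view belongs to the job. What is shaped like the tube but pink is not meant. There is more than one size of the pad; the one meant has the size given above.

How it is judged:
By the outcome, as a careful person would: the job done as asked, in the order asked, and still so for the second after the job is handed in, with the robot touching nothing.
It also fails if it takes over 72 s, if anything falls off the work surface, if the arm or the gripper's body presses on something with over 40 N, if the wrist force passes 120 N, or if a joint passes its speed limit or range.

ROBOT

A 7-joint arm with a two-finger parallel gripper is mounted at the origin on the work surface. World frame = base frame: x ahead of the robot, y to its left, z up, the work surface at z = 0. Lengths are in m, angles in rad, forces in N, time in s.
With the tool pointing down it reaches from about 0.425 to 0.875 m from the base axis. Payload 4.7 kg.
Tool frame: the origin (TCP) lies at the very end of the fingers, on their centre line; the grasp point (between the pads) lies 19 mm behind it (arm.hold_point_z is the distance from the TCP to the grasp point, in m); z points along the fingers, y is the line along which they close (so a half turn about z gives the same grasp; the last joint's range is limited). The gripper opens to 87 mm and grips with 3 to 60 N. Pads are 19 mm wide; open, the fingers measure 117 mm over their backs; the gripper's body (75 mm by 190 mm) begins 51 mm behind the grasp point.
Start: joints at [1.228, 0.321, -0.07, 1.45, 0.023, 1.371, -0.057], TCP at [0.227, -0.609, 0.223] pointing down, gripper open.
Joint ranges: [-2.86, 2.86], [-0.3, 2.09], [-1.38, 1.24], [0.06, 2.45], [-1.56, 4.7], [0.09, 2.05], [-2.69, 2.69]. Speed limits (rad/s): [2.57, 2.57, 3.14, 3.14, 3.14, 3.14, 3.14].

INTERFACE

Orientations are given as a unit quaternion [w, x, y, z].
In Python, from workcell import arm gives the robot as it stands. The module is installed in compiled form; this text tells all that it offers. Calls block until the motion is done:
- arm.move_pose(position, orientation): joint-space move of the TCP to a pose.
- arm.line_to(position, vel=0.15, rot=None, threshold=None): straight line of the TCP; rot=None keeps the orientation; vel is the mean speed in m/s. With threshold (N) it stops when the force on the tool has changed by that much, and returns True; else False.
- arm.move_j(angles): joint-space move.
- arm.gripper_to(opening): finger opening in m; the grip force is fixed at half the most; returns when the fingers have stopped.
- arm.dwell(seconds).
- arm.ik(position, orientation): joint angles nearest the present ones, or None.
- arm.get_obs(): the state.
- arm.snapshot(name): name is "scene" or "top"; returns the picture (400x640x3 uint8, red, green, blue); there is no depth.
- arm.calibration(name): a dict with "intrinsics" (3x3 intrinsics, pixels), "R" (3x3) and "t" (3): a world point X has camera coordinates R X + t. Camera axes: x right, y down, z forward; pixel columns grow to the right and rows downward; lengths in m; the calibration is good to about 2 mm. A picture is of the moment at which its call begins. calibration takes no time and is no camera call.
A pose or a line that the arm cannot do raises arm.IKError and nothing moves.
- arm.hand_in(): hands the job in; it is judged then, once.
The state is a dict: "time_s": time; "qpos": joint angles; "qvel": joint speeds; "effort": joint torques, N m; "tool_pos": TCP position; "tcp_rot": TCP orientation; "ft_force": force on the tool from outside, world axes, zero at the start; "moment": the same for the moment, N m; "width": finger opening in m; "finger_force": force on a finger pad.
Only numpy, scipy, OpenCV 4.12 (cv2) and the standard library are available. Lean on these libraries where they do the work, as an engineer would, in place of code of your own. Each camera call takes 0.05 s, during which the arm holds its last target. There are 200 camera calls.

## Working session

There is one attempt and no reset: what is moved stays moved. The work goes in short steps, each a Python script; the robot and the scene stay as the last script left them, time stands still between calls to the robot, and variables do not carry over. Pictures are saved under pics/ and viewed, at most 10 in all, crops included, and the job is handed in when it is done.

```bash
mkdir -p pics
python3 - <<'E'
from workcell import arm
import cv2,numpy as np
for n in("scene","top"):
    im=arm.snapshot(n); cv2.imwrite(f"pics/{n}0.png",im[:,:,::-1]); c=arm.calibration(n); print(n,c["intrinsics"],(-c["R"].T@c["t"]).round(3),c["R"].round(3))
o=arm.get_obs();print(o["time_s"],o["tcp_rot"],o["tool_pos"],arm.hold_point_z)
E
```

```text
scene [[424.11256517   0.         319.60284764]
 [  0.         424.11256517 198.31729675]
 [  0.           0.           1.        ]] [1.203 0.464 0.856] [[-0.652  0.758  0.012]
 [ 0.499  0.442 -0.746]
 [-0.57  -0.48  -0.666]]
top [[426.64596836   0.         315.00036711]
 [  0.         426.64596836 206.0633787 ]
 [  0.           0.           1.        ]] [ 0.24  -0.112  1.462] [[-0.044 -0.999 -0.002]
 [-0.978  0.043 -0.204]
 [ 0.204 -0.007 -0.979]]
0.1 [-8.50841957e-04  9.84129602e-01  1.77449038e-01 -2.02677127e-04] [ 0.22678398 -0.60861458  0.22156053] 0.0187
```

View pics/scene0.png

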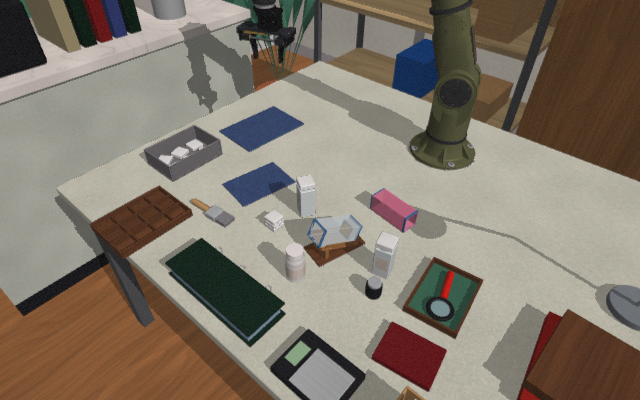

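View pics/top0.png

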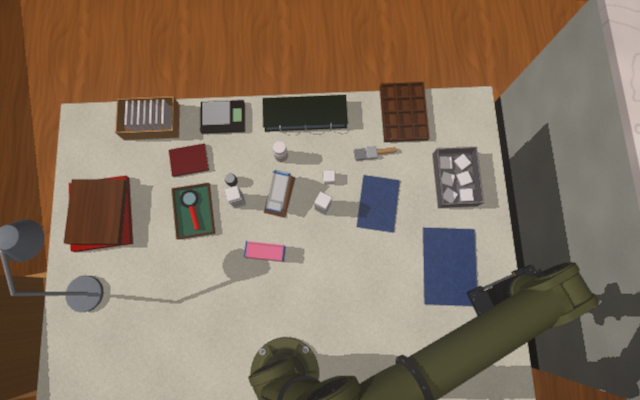

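The tray is at top-view (193,210) with the magnifier in it, lens at (190,198). There are two blue pads, at (378,203) and (450,266). The clear tube in its cradle is at (280,193), and the pink decoy is at (265,252). Next I'll measure both pads and the other items.

```bash
cat > h.py <<'E'
import cv2,numpy as np
from workcell import arm
def ray(n,uv):
    c=arm.calibration(n);d=np.linalg.inv(c["intrinsics"])@np.array([uv[0],uv[1],1.]);return -c["R"].T@c["t"],c["R"].T@d
def cast(n,uv,z):
    o,d=ray(n,uv);return o+d*(z-o[2])/d[2]
def proj(n,X):
    c=arm.calibration(n);p=c["intrinsics"]@(c["R"]@np.asarray(X)+c["t"]);return p[:2]/p[2]
def blobs(n,im,lo,hi,z,amin=30,box=None):
    """colour blobs: HSV range -> (pixel centre, area, world centre, world rect sizes, angle of long side)"""
    m=cv2.inRange(cv2.cvtColor(im,cv2.COLOR_RGB2HSV),lo,hi)
    if box:
        k=np.zeros_like(m);k[box[1]:box[3],box[0]:box[2]]=1;m=m*k
    out=[]
    for c in cv2.findContours(m,cv2.RETR_EXTERNAL,cv2.CHAIN_APPROX_NONE)[0]:
        if cv2.contourArea(c)<amin: continue
        w=np.array([cast(n,p[0],z)[:2] for p in c],np.float32)
        (cx,cy),(a,b),_=r=cv2.minAreaRect(w*1000);P=cv2.boxPoints(r);e=max(P[1]-P[0],P[2]-P[1],key=np.linalg.norm)
        out.append((c[:,0].mean(0).round(0),cv2.contourArea(c),np.round([cx,cy],1),np.round([a,b],1),round(float(np.degrees(np.arctan2(e[1],e[0]))),1)))
    return out
E
python3 - <<'E'
from h import *
t=cv2.imread("pics/top0.png")[:,:,::-1].copy();s=cv2.imread("pics/scene0.png")[:,:,::-1].copy()
for nm,n,im,lo,hi,z,b in [("pad","top",t,(105,90,40),(125,255,160),.005,(340,160,500,320)),("pad","scene",s,(105,90,40),(125,255,160),.005,(210,100,310,210)),
 ("green","top",t,(60,40,30),(95,255,140),.006,(165,175,220,245)),("green","scene",s,(60,40,30),(95,255,140),.006,(395,250,490,340)),
 ("red","top",t,(0,190,120),(5,255,255),.015,(165,175,220,245)),("red","scene",s,(0,190,120),(5,255,255),.015,(395,250,490,340)),
 ("black","top",t,(0,0,0),(180,255,45),.010,(165,180,220,245)),
 ("wood","top",t,(5,80,30),(20,255,160),.02,(165,175,220,245)),("wood","scene",s,(5,80,30),(20,255,160),.02,(395,250,490,340)),
 ("cradle","top",t,(5,80,30),(20,255,180),.0,(255,160,305,225)),("rim","top",t,(100,100,60),(120,255,255),.1,(255,160,305,225)),("rim","scene",s,(100,90,60),(125,255,255),.1,(300,205,370,260))]:
    for o in blobs(n,im,lo,hi,z,15,b): print(nm,n,*o)
a=cv2.resize(t[150:310,160:480],(0,0),fx=2.5,fy=2.5,interpolation=cv2.INTER_CUBIC)
cv2.imwrite("pics/c1.png",a[:,:,::-1])
a=cv2.resize(s[200:345,290:490],(0,0),fx=4,fy=4,interpolation=cv2.INTER_CUBIC)
cv2.imwrite("pics/c2.png",a[:,:,::-1])
E
```

```text
pad top [449. 266.] 3607.5 [ 317.5 -568.8] [172.7 254.5] -4.8
pad top [378. 204.] 1599.5 [ 545.2 -342.7] [123.5 183.9] -11.2
pad scene [259. 183.] 1481.5 [ 545.1 -342.3] [128.4 186.1] -11.0
pad scene [261. 128.] 1730.5 [ 315.6 -569.4] [177.7 256.4] -4.2
green top [193. 211.] 1372.0 [546.9 303.1] [162.1 111.6] 6.8
green scene [457. 302.] 863.5 [534.7 335.5] [160.2  56.9] 11.9
green scene [429. 291.] 845.5 [542.7 269.5] [157.1  57.9] 8.4
red top [194. 217.] 59.0 [521.9 296.3] [82.2 13.1] 16.3
red scene [447. 285.] 138.5 [513.8 295.4] [87.  14.3] 14.5
wood top [193. 210.] 1853.0 [544.4 299.7] [180.4 130.5] 6.5
wood scene [443. 297.] 3558.0 [550.8 302.1] [191.  129.3] 6.6
cradle top [283. 200.] 174.0 [576. -19.] [ 69.5 159. ] -38.2
rim scene [321. 232.] 34.0 [649.2   1.4] [95.2 27.9] 47.8
```

View pics/c1.png

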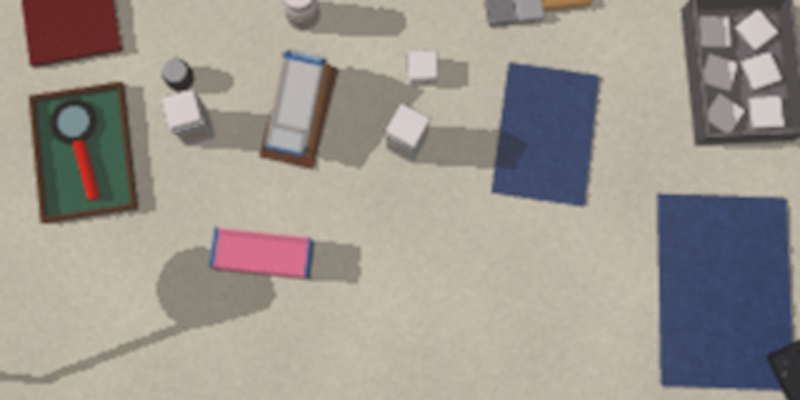

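View pics/c2.png

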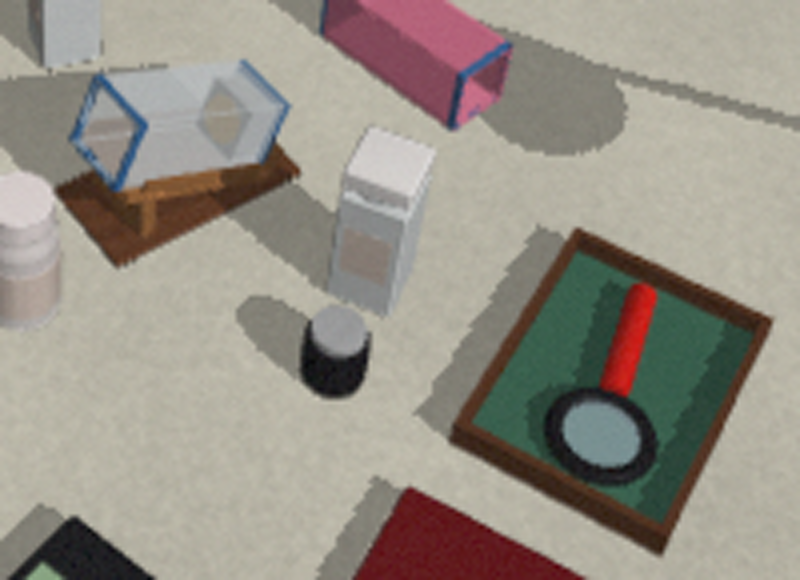

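Run:
```python
from h import *
C1=lambda x,y:(160+(x+.5)/2.5-.5,150+(y+.5)/2.5-.5)
C2=lambda x,y:(290+(x+.5)/4-.5,200+(y+.5)/4-.5)
def p(nm,n,uv,z): print(nm,n,(cast(n,uv,z)*1000).round(1))
p("lens","top",C1(73,121),.019);p("lens","scene",C2(601,434),.019)
p("hend","top",C1(94,197),.015);p("hend","scene",C2(644,290),.015)
p("spA","top",C1(182,108),.117);p("spA","scene",C2(395,150),.117);p("spAbase-front","scene",C2(381,312),0)
p("spB","top",C1(410,126),.117);p("loupe","top",C1(177,71),.046);p("cap","top",C1(422,65),.039);p("round","top",C1(299,8),.1)
c=lambda z:z/1000
h=26*np.cos(np.radians(22))
p("mouth","scene",C2(108.5,132),.0843);p("base","scene",C2(253.5,111),.0357)
for nm,x,y,z in[("mTL",285,53,.0843+.0241),("mTR",325,60,.1084),("bTL",268,149,.0598),("bTR",305,156,.0598),("cBL",260,156,.008),("cBR",314,165,.008),("cTR",336,68,.008)]: p(nm,"top",C1(x,y),z)
for nm,x,y,z in[("mT-?",100,75,.1084),("mR",145,127,.1084),("mB",118,188,.0602),("mL",72,138,.0602),("bT",242,62,.0598),("bR",288,105,.0598),("bB",265,160,.0116),("crL",57,190,.006),("crB",120,266,.0),("crR",298,172,.006)]: p(nm,"scene",C2(x,y),z)
```

```text
lens top [588.  313.2  19. ]
lens scene [590.9 315.6  19. ]
hend top [480.6 283.8  15. ]
hend scene [476.  283.6  15. ]
spA top [575.4 143.3 117. ]
spA scene [567.2 143.5 117. ]
spAbase-front scene [588.3 164.   -0. ]
spB top [ 538.6 -150.8  117. ]
loupe top [645.8 163.5  46. ]
cap top [ 641.5 -173.8   39. ]
round top [710.6 -10.6 100. ]
mouth scene [645.1 -14.3  84.3]
base scene [530.5  16.3  35.7]
mTL top [646.2   8.9 108.4]
mTR top [634.3 -43.5 108.4]
bTL top [528.1  39.2  59.8]
bTR top [516.4 -10.1  59.8]
cBL top [529.3  56.1   8. ]
cBR top [513.3 -18.5   8. ]
cTR top [651.2 -53.6   8. ]
mT-? scene [628.8 -35.7 108.4]
mR scene [644.6  14.5 108.4]
mB scene [660.    6.8  60.2]
mL scene [647.2 -43.3  60.2]
bT scene [518.6  -4.5  59.8]
bR scene [530.8  43.1  59.8]
bB scene [542.3  37.   11.6]
crL scene [651.2 -53.6   6. ]
crB scene [668.6  16.8   0. ]
crR scene [531.9  57.5   6. ]
```

The pad meant is the one at (378,203), which measures about 186×128 mm. The one at (450,266) is about 256×175 mm, so it's ruled out. The enlarged crops confirm the clear tube in its cradle, with the mouth at the far +x end, and the pink one lies on the table. Lens to handle end measures 115.6 mm, against 115 expected. I'll check IK for all key poses, then do the magnifier.

```bash
cat >> h.py <<'E'
from scipy.spatial.transform import Rotation as Ro
def q(yaw,al=0):
    """tool x at yaw (deg), fingers leaning al deg towards it"""
    y,a=np.radians([yaw,al]);d=np.array([np.cos(y),np.sin(y),0]);k=np.array([0,0,1.])
    X=np.cos(a)*d+np.sin(a)*k;Z=np.sin(a)*d-np.cos(a)*k
    return Ro.from_matrix(np.c_[X,np.cross(Z,X),Z]).as_quat()[[3,0,1,2]]
def dirv(yaw): return np.array([np.cos(np.radians(yaw)),np.sin(np.radians(yaw)),0])
K=np.array([0,0,1.])
MAG=np.array([.535,.2995,0]);MY=15.4
PAD=np.array([.545,-.3425,0]);PY=-11.1
TRAY=np.array([.545,.301,0]);TY=6.6
HOME=np.array([.5895,-.0005,.060]);CY=-15.
S=-.010;DEP=.010   # grasp: along tube axis from its centre; TCP depth below the axis
def tubepose(c,yaw,th,be):
    """TCP pose for tube centre c, yaw, pitch th (mouth up +), tool lean be relative to the tube's normal"""
    d=dirv(yaw);t=np.radians(th);u=np.cos(t)*d+np.sin(t)*K;Q=q(yaw,th+be)
    Z=Ro.from_quat(Q[[1,2,3,0]]).as_matrix()[:,2]
    return c+S*u+DEP*Z, Q
def lipc(lip,yaw,th):
    """tube centre for a given lower lip point"""
    d=dirv(yaw);t=np.radians(th);u=np.cos(t)*d+np.sin(t)*K;n=-np.sin(t)*d+np.cos(t)*K
    return lip-.065*u+.026*n
E
python3 - <<'E'
from h import *
f=lambda j: None if j is None else np.round(j,2)
for z in(.15,.009):print("mag",f(arm.ik(MAG+K*z,q(MY))))
P=PAD-.0145*dirv(PY)
for z in(.15,.009):print("pad",f(arm.ik(P+K*z,q(PY))))
for be in(0,10,20):
    print(be,"home",f(arm.ik(*tubepose(HOME,CY,22,be))),"up",f(arm.ik(*tubepose(HOME+K*.15,CY,22,be))))
    for lx in(-.05,-.03,0):
        for th in(3,-10,-25,-40):
            c=lipc(TRAY+lx*dirv(TY)+K*.036,TY,th);print(lx,th,f(arm.ik(*tubepose(c,TY,th,be))))
E
```

```text
mag [ 0.03  0.37 -0.73  1.62  0.26  1.25 -2.05]
mag [-0.05  0.51 -0.62  1.74  0.35  1.   -2.11]
pad [ 0.72  0.33 -0.24  1.59  0.08  1.23 -1.3 ]
pad [ 0.71  0.47 -0.22  1.71  0.12  0.98 -1.33]
0 home [ 0.6   0.18 -0.77  2.12  0.51  0.59 -2.37] up [ 0.96 -0.07 -1.05  1.96  0.1   0.86 -1.98]
-0.05 3 [-0.78  0.15  0.12  2.04  0.01  0.91 -2.13]
-0.05 -10 [ 0.38  0.65 -1.25  1.8   0.51  1.3  -2.48]
-0.05 -25 [ 0.13  0.66 -0.91  1.57  0.25  1.5  -2.27]
-0.05 -40 [ 0.1   0.9  -0.94  1.33  0.26  1.79 -2.31]
-0.03 3 [-0.76  0.19  0.12  1.99  0.01  0.92 -2.1 ]
-0.03 -10 [ 0.33  0.64 -1.18  1.76  0.49  1.3  -2.44]
-0.03 -25 [ 0.12  0.7  -0.9   1.52  0.27  1.53 -2.27]
-0.03 -40 [ 0.08  0.94 -0.94  1.27  0.28  1.82 -2.3 ]
0 3 [ 0.19  0.39 -0.94  1.9   0.41  1.   -2.38]
0 -10 [ 0.18  0.56 -0.95  1.69  0.37  1.27 -2.32]
0 -25 [ 0.1   0.75 -0.9   1.44  0.31  1.57 -2.27]
0 -40 [ 0.05  0.98 -0.93  1.17  0.31  1.87 -2.29]
10 home [-1.06  0.07  0.89  2.3   0.56  0.34 -2.5 ] up [ 1.06 -0.28 -1.08  2.1  -0.12  0.64 -1.84]
-0.05 3 [-0.86  0.06  0.12  2.16  0.19  0.75 -2.32]
-0.05 -10 [-0.75  0.17  0.12  1.9
[... 526 characters left out ...]
3  1.7  -2.28]
20 home None up [ 0.49 -0.25 -0.66  2.24  0.36  0.45 -2.31]
-0.05 3 [-0.58 -0.   -0.26  2.27  0.46  0.62 -2.63]
-0.05 -10 [-0.83  0.07  0.12  2.1   0.12  0.83 -2.24]
-0.05 -25 [ 0.38  0.52 -1.21  1.83  0.46  1.22 -2.44]
-0.05 -40 [ 0.13  0.6  -0.89  1.59  0.26  1.46 -2.26]
-0.03 3 [-1.29  0.01  0.49  2.26  0.44  0.6  -2.59]
-0.03 -10 [-0.8   0.11  0.12  2.06  0.11  0.83 -2.21]
-0.03 -25 [ 0.38  0.59 -1.23  1.78  0.53  1.26 -2.47]
-0.03 -40 [ 0.11  0.63 -0.88  1.54  0.28  1.48 -2.25]
0 3 [-1.05  0.07  0.3   2.2   0.4   0.58 -2.51]
0 -10 [-0.77  0.16  0.12  2.    0.09  0.84 -2.17]
0 -25 [ 0.16  0.48 -0.91  1.72  0.35  1.21 -2.3 ]
0 -40 [ 0.09  0.69 -0.87  1.46  0.31  1.51 -2.25]
```

```bash
sed -i 's/Q=q(yaw,th+be)/Q=q(yaw+180,-(th+be))/' h.py
python3 - <<'E'
from h import *
st=lambda s:(lambda o:print(s,round(o["time_s"],1),o["tool_pos"].round(4),"w",round(o["width"],4),"F",np.round(o["ft_force"],1),"ff",np.round(o["finger_force"],1),"j",np.round(o["qpos"],2)))(arm.get_obs())
Q=q(MY+180)
arm.move_pose(MAG+K*.16,Q);arm.gripper_to(.05);st("above")
arm.line_to(MAG+K*.03,.2)
hit=arm.line_to(MAG+K*.0085,.06,threshold=6);st(f"down hit={hit}")
arm.gripper_to(.0);st("grip")
z0=arm.get_obs()["tool_pos"][2]
arm.line_to(MAG+K*(z0+.12),.2);st("up")
P=PAD-.0145*dirv(PY);Q2=q(PY+180)
arm.move_pose(P+K*.13,Q2);st("over pad")
cv2.imwrite("pics/m1.png",np.hstack([arm.snapshot("top")[150:310,300:480],arm.snapshot("scene")[80:240,180:380]])[:,:,::-1])
E
python3 -c "
import cv2;a=cv2.imread('pics/m1.png');cv2.imwrite('pics/m1b.png',cv2.resize(a,(0,0),fx=2.1,fy=2.1,interpolation=cv2.INTER_CUBIC))"
```

```text
above 4.4 [0.535  0.2995 0.16  ] w 0.05 F [-0.4  0.3 -0.1] ff 0.0 j [ 0.32  0.54 -1.16  1.6   0.51  1.34  0.92]
down hit=False 5.7 [0.5348 0.2994 0.0082] w 0.0497 F [ 0.3 -0.  -0.4] ff 0.0 j [ 0.23  0.69 -1.03  1.73  0.65  1.11  0.83]
grip 6.3 [0.535  0.2995 0.0086] w 0.0172 F [ 0.8 -0.3  0.1] ff 30.0 j [ 0.23  0.69 -1.03  1.73  0.65  1.11  0.83]
up 7.1 [0.5345 0.2987 0.1274] w 0.0171 F [ 0.2 -0.  -1.1] ff 30.0 j [ 0.3   0.57 -1.14  1.64  0.53  1.29  0.91]
over pad 9.4 [ 0.5317 -0.338   0.1302] w 0.017 F [-0.4 -0.3 -1. ] ff 30.0 j [ 1.34  0.58 -1.11  1.59  0.54  1.3   1.53]
```

View pics/m1b.png

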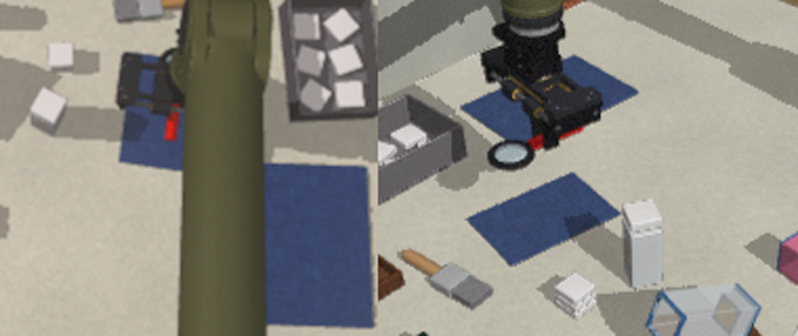

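The magnifier is held level over the pad, with the lens at about (510,153) in the right-hand crop. Now I'll set it down, then approach the tube.

```bash
cat >> h.py <<'E'
st=lambda s:(lambda o:print(s,round(o["time_s"],1),o["tool_pos"].round(4),"w",round(o["width"],4),"F",np.round(o["ft_force"],1),"ff",np.round(o["finger_force"],1),"j",np.round(o["qpos"],2)))(arm.get_obs())
E
python3 - <<'E'
from h import *
P=PAD-.0145*dirv(PY)
arm.line_to(P+K*.02,.15)
hit=arm.line_to(P+K*.0074,.03,threshold=4);st(f"set hit={hit}")
arm.gripper_to(.04);arm.line_to(P+K*.13,.2);st("released")
p0,Q=tubepose(HOME,CY,22,0);Z=Ro.from_quat(Q[[1,2,3,0]]).as_matrix()[:,2]
arm.move_pose(p0-Z*.13+K*.05,Q);arm.gripper_to(.085);st("above tube")
im=arm.snapshot("top");s=arm.snapshot("scene")
for o in blobs("top",im,(0,190,120),(5,255,255),.014,15,(340,160,420,250))+blobs("scene",s,(0,190,120),(5,255,255),.014,15,(210,150,310,220)):print("red",*o)
for o in blobs("scene",s,(105,90,40),(125,255,160),.005,200,(210,140,310,210)):print("pad",*o)
a=np.hstack([cv2.resize(im[150:250,340:440],(390,390)),cv2.resize(s[150:310,220:380],(390,390))])
cv2.imwrite("pics/m2.png",a[:,:,::-1])
E
```

```text
set hit=True 10.8 [ 0.5306 -0.3399  0.0076] w 0.0173 F [-1.3 -0.   4.7] ff 30.0 j [ 1.27  0.71 -1.    1.69  0.65  1.12  1.46]
released 12.3 [ 0.5299 -0.3396  0.1289] w 0.0397 F [ 0.2  0.2 -0.4] ff 0.0 j [ 1.34  0.59 -1.1   1.59  0.54  1.31  1.53]
above tube 14.6 [0.5371 0.0135 0.2175] w 0.0849 F [ 0.3 -0.3 -0.6] ff 0.0 j [ 0.84 -0.25 -0.88  2.02 -0.09  0.91  1.29]
red [377. 209.] 42.5 [ 522.  -337.8] [12.2 65.8] -12.2
red [267. 176.] 75.0 [ 511.4 -339.3] [20.4 83.6] -8.2
pad [258. 183.] 1478.5 [ 545.1 -342.3] [128.4 186.1] -11.0
```

View pics/m2.png

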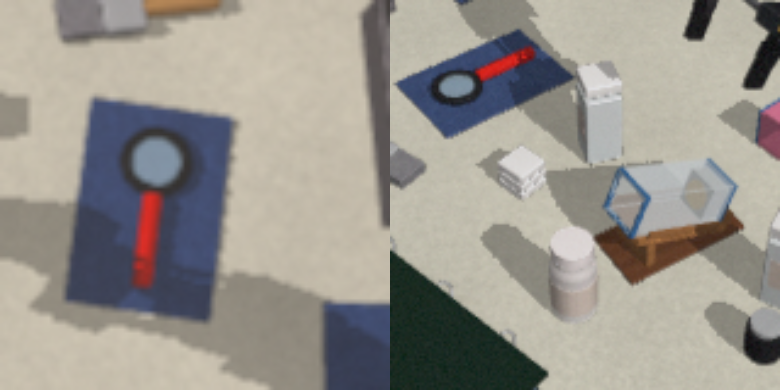

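The magnifier lies wholly on the pad, in line with it, and is released. Now the tube.

Run:
```python
from h import *
p0,Q=tubepose(HOME,CY,22,0);Z=Ro.from_quat(Q[[1,2,3,0]]).as_matrix()[:,2]
arm.line_to(p0-Z*.06,.2);hit=arm.line_to(p0,.07,threshold=6);st(f"down {hit}")
if not hit:
    arm.gripper_to(.03);st("grip")
    g=arm.get_obs()["tool_pos"];print("grip offset",(g-p0).round(4))
    arm.line_to(p0+K*.03,.06);st("lift1");arm.line_to(p0+K*.14,.2);st("lift")
    cv2.imwrite("pics/t1.png",cv2.resize(arm.snapshot("scene")[130:290,240:440],(0,0),fx=3,fy=3)[:,:,::-1])
```

```text
down False 16.5 [0.5845 0.001  0.0477] w 0.0848 F [-0.3  0.1 -0.5] ff 0.0 j [ 0.77  0.23 -0.97  2.11  0.61  0.62  0.71]
grip 17.2 [0.5842 0.001  0.0471] w 0.0517 F [ 0.1  0.3 -0.1] ff 30.0 j [ 0.77  0.23 -0.97  2.11  0.61  0.62  0.71]
grip offset [0.0001 0.0001 0.0001]
lift1 17.8 [0.5837 0.0006 0.0766] w 0.0519 F [-1.4  0.9 -2.1] ff 30.0 j [ 0.83  0.17 -1.02  2.09  0.5   0.66  0.81]
lift 18.5 [0.5831 0.0007 0.1854] w 0.052 F [-1.  -0.4 -3.4] ff 30.0 j [ 0.97 -0.05 -1.07  1.97  0.12  0.84  1.14]
```

View pics/t1.png

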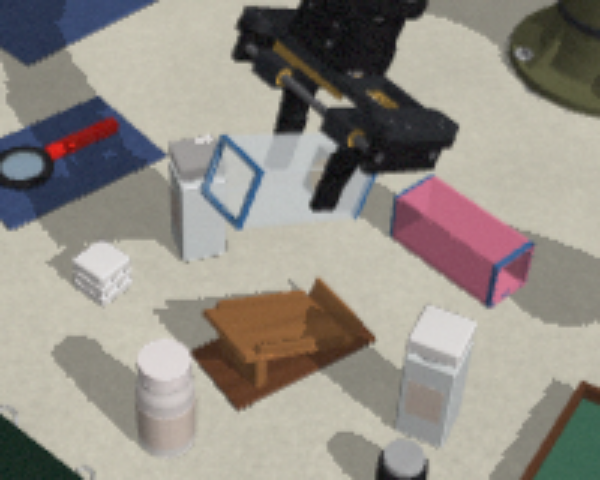

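The tube is held with the stack still at its closed end. The mouth rim is at crop (228,136)–(238,228), and the cradle is empty. Next I'll carry it to the tray and lower it level, so the capsules can't slide yet.

Run:
```python
from h import *
t=np.radians(22);u=np.cos(t)*dirv(CY)+np.sin(t)*K
print("mouth px pred",proj("scene",HOME+.14*K+.065*u).round(1),"seen 317.8 190.7")
lip=TRAY-.045*dirv(TY)
p,Q=tubepose(lipc(lip+K*.15,TY,12),TY,12,0);arm.line_to(p,.3,rot=Q);st("over tray")
p,Q=tubepose(lipc(lip+K*.08,TY,3),TY,3,0);arm.line_to(p,.15,rot=Q)
p,Q=tubepose(lipc(lip+K*.036,TY,1),TY,1,0);h=arm.line_to(p,.06,rot=Q,threshold=8);st(f"low {h}")
cv2.imwrite("pics/t2.png",cv2.resize(arm.snapshot("scene")[180:360,350:550],(0,0),fx=3,fy=3)[:,:,::-1])
```

```text
mouth px pred [315.9 190.4] seen 317.8 190.7
over tray 19.8 [0.4242 0.2862 0.1497] w 0.0518 F [-0.2 -0.4 -1.8] ff 30.0 j [ 0.69 -0.09 -1.35  2.01  0.03  0.98  1.01]
low False 21.4 [0.4255 0.2875 0.0508] w 0.0519 F [ 0.3 -0.2 -2.5] ff 30.0 j [ 0.36  0.42 -1.17  1.96  0.46  1.04  0.68]
```

View pics/t2.png

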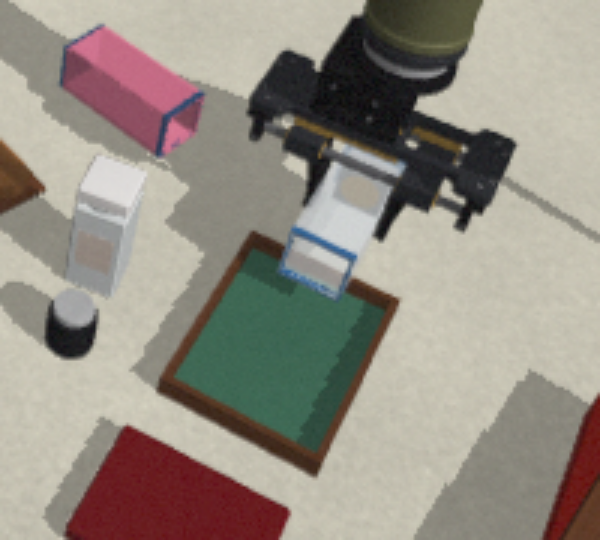

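The mouth is low over the near end of the tray, lower lip at crop (282,275)–(340,297), and the stack is still at the closed end. Now I'll tip slowly about the lip.

Run:
```python
from h import *
lip=TRAY-.045*dirv(TY)+K*.036
pics=[]
for th,v in[(-6,.03),(-12,.015),(-16,.012),(-20,.012),(-26,.015),(-32,.02)]:
    p,Q=tubepose(lipc(lip,TY,th),TY,th,0);arm.line_to(p,v,rot=Q)
    if th in(-16,-32):pics.append(arm.snapshot("scene")[220:360,370:510])
st("tipped");arm.dwell(.5);pics.append(arm.snapshot("scene")[220:360,370:510])
cv2.imwrite("pics/t3.png",cv2.resize(np.hstack(pics),(798,266))[:,:,::-1])
```

```text
tipped 25.1 [0.445  0.2897 0.0895] w 0.0514 F [0.3 0.  0. ] ff 30.0 j [ 0.16  0.83 -1.02  1.45  0.33  1.66  0.8 ]
```

View pics/t3.png

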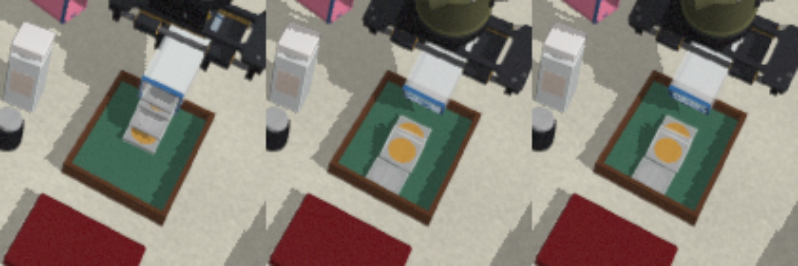

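The capsules are sliding out as a fanned pile at about (670,150) in the right-hand frame. I'll back the tube off along its axis and count them.

Run:
```python
from h import *
lip=TRAY-.045*dirv(TY)+K*.036
p,Q=tubepose(lipc(lip,TY,-38),TY,-38,0);arm.line_to(p,.03,rot=Q)
t=np.radians(-38);u=np.cos(t)*dirv(TY)+np.sin(t)*K
arm.line_to(p-.05*u,.1);arm.dwell(.3)
p,Q=tubepose(lipc(lip-.06*dirv(TY)+.11*K,TY,5),TY,5,0);arm.line_to(p,.15,rot=Q);st("off")
s=arm.snapshot("scene")[200:340,370:510];t=arm.snapshot("top")[160:250,150:240]
cv2.imwrite("pics/t4.png",np.hstack([cv2.resize(s,(400,400),interpolation=2),cv2.resize(t,(400,400),interpolation=2)])[:,:,::-1])
```

```text
off 29.4 [0.365  0.2802 0.1553] w 0.0517 F [ 0.6 -0.1 -1.1] ff 30.0 j [ 0.67 -0.22 -1.27  2.02 -0.19  1.12  1.16]
```

View pics/t4.png

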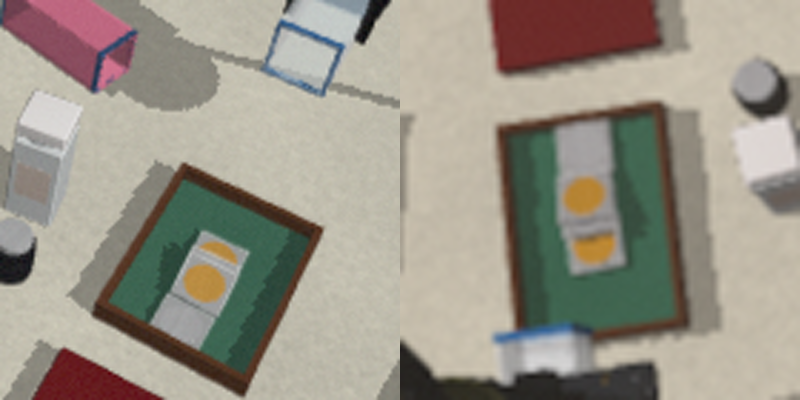

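In the tray, the scene crop shows capsules at (215,250), (205,285) and (185,318), overlapping. The tube looks clear and its weight has dropped to that of the empty tube. I've used all ten picture views, so the rest will be checked numerically. Returning the tube now.

Run:
```python
from h import *
t=np.radians(22);u=np.cos(t)*dirv(CY)+np.sin(t)*K;n=-np.sin(t)*dirv(CY)+np.cos(t)*K
o=arm.get_obs()["tool_pos"];arm.line_to(o+K*.05,.2)
p0,Q=tubepose(HOME,CY,22,0)
arm.line_to(p0+K*.14+.004*u,.3,rot=Q);st("above")
arm.line_to(p0+.03*n+.004*u,.2)
h=arm.line_to(p0+.0005*n+.004*u,.04,threshold=5);st(f"down {h}")
h2=arm.line_to(arm.get_obs()["tool_pos"]-.008*u,.02,threshold=5);g=arm.get_obs()["tool_pos"]
st(f"stop {h2}");print("err along,normal",((g-p0)@u).round(4),((g-p0)@n).round(4))
```

```text
above 31.2 [0.5872 0.0011 0.1883] w 0.0518 F [ 0.2  1.1 -1.2] ff 30.0 j [ 0.84 -0.04 -0.94  1.97  0.14  0.84  1.12]
down True 32.7 [ 5.874e-01 -1.000e-04  4.850e-02] w 0.0516 F [-1.4  0.3  4.4] ff 30.0 j [ 0.71  0.22 -0.89  2.11  0.57  0.61  0.74]
stop True 33.0 [0.5841 0.0008 0.0472] w 0.0517 F [1.5 0.3 0.1] ff 30.0 j [ 0.71  0.21 -0.9   2.11  0.57  0.61  0.74]
err along,normal 0.0001 0.0002
```

Back on the stop, within 0.2 mm of the grasp pose. Releasing, backing off and comparing with the first picture.

Run:
```python
from h import *
p0,Q=tubepose(HOME,CY,22,0);Z=Ro.from_quat(Q[[1,2,3,0]]).as_matrix()[:,2]
arm.gripper_to(.085);g=arm.get_obs()["tool_pos"];arm.line_to(g-Z*.10,.15);arm.line_to(g-Z*.10+np.array([-.04,0,.12]),.25);arm.dwell(.5);st("clear")
s=arm.snapshot("scene");t=arm.snapshot("top");s0=cv2.imread("pics/scene0.png")[:,:,::-1].copy();t0=cv2.imread("pics/top0.png")[:,:,::-1].copy()
cv2.imwrite("pics/end_s.png",s[:,:,::-1]);cv2.imwrite("pics/end_t.png",t[:,:,::-1])
bm=lambda im,b:cv2.inRange(cv2.cvtColor(im,cv2.COLOR_RGB2HSV),(98,90,60),(125,255,255))[b[1]:b[3],b[0]:b[2]]
for nm,a,b in(("start",s0,0),("end",s,0)):
    m=bm(a,(300,205,370,260));yx=np.argwhere(m);l=yx[yx[:,1]<30];r=yx[yx[:,1]>45];print(nm,"mouth rim px",len(l),l.mean(0).round(1),"base px",len(r),r.mean(0).round(1) if len(r) else "")
    # capsule window seen through the tube near its closed end
    print("  tube-end colours",a[222:237,341:351].reshape(-1,3).mean(0).round(0), a[222:237,341:351].reshape(-1,3).std(0).round(0))
# capsules: everything in tray that is not green/wood
hsv=cv2.cvtColor(t,cv2.COLOR_RGB2HSV);m=cv2.inRange(hsv,(0,0,90),(180,60,255))|cv2.inRange(hsv,(12,120,120),(28,255,255))
k=np.zeros_like(m);P=np.array([proj("top",TRAY+K*.02+R*np.array([1,1,0])) for R in[Ro.from_euler('z',TY,degrees=True).apply([a*.09,b*.065,0]) for a,b in((1,1),(1,-1),(-1,-1),(-1,1))]]).astype(np.int32)
cv2.fillPoly(k,[P],255);m&=k
ys=np.argwhere(m)[:,::-1]
w=np.array([cast("top",p,.012) for p in ys])-TRAY;w=Ro.from_euler('z',-TY,degrees=True).apply(w)*1000
print("capsule extent tray frame mm",w.min(0).round(),w.max(0).round(),len(w))
# anything else changed?
d=(np.abs(t.astype(int)-t0).sum(2)>90).astype(np.uint8);d=cv2.morphologyEx(d,cv2.MORPH_OPEN,np.ones((3,3)))
nc,_,stt,ce=cv2.connectedComponentsWithStats(d)
for i in range(1,nc):
    if stt[i,4]>25 and stt[i,1]<240: print("changed",stt[i])
```

```text
clear 36.4 [0.5079 0.0104 0.2598] w 0.0852 F [-0.1 -0.3 -0. ] ff 0.0 j [ 0.47 -0.3  -0.53  2.02 -0.03  1.02  1.25]
start mouth rim px 79 [28.7 18.9] base px 8 [26.  59.1]
  tube-end colours [151. 149. 142.] [ 8.  9. 13.]
end mouth rim px 86 [29.1 18.5] base px 8 [23.9 59.4]
  tube-end colours [156. 162. 168.] [22. 18. 12.]
capsule extent tray frame mm [-86. -63.  12.] [98. 72. 12.] 568
changed [184 187  17  43 424]
changed [  208   187    92   213 10450]
changed [374 186  12  11 109]
changed [374 198   8  26 141]
changed [366 230  26  14 254]
changed [396 230  27  26 487]
```

Run:
```python
from h import *
for n,f,b in(("top","end_t",(165,175,220,245)),("scene","end_s",(395,250,490,345))):
    im=cv2.imread(f"pics/{f}.png")[:,:,::-1].copy();hsv=cv2.cvtColor(im,cv2.COLOR_RGB2HSV)
    m=cv2.inRange(hsv,(0,0,100),(180,45,255))|cv2.inRange(hsv,(12,120,120),(28,255,255))
    k=np.zeros_like(m);k[b[1]:b[3],b[0]:b[2]]=255;m&=k
    nc,L,stt,ce=cv2.connectedComponentsWithStats(m)
    for i in range(1,nc):
        if stt[i,4]<40: continue
        w=np.array([cast(n,p,.014) for p in np.argwhere(L==i)[:,::-1]])-TRAY;w=Ro.from_euler('z',-TY,degrees=True).apply(w)*1000
        print(n,stt[i],w.min(0)[:2].round(),w.max(0)[:2].round())
    if n=="scene":
        for nm,a in(("start",cv2.imread("pics/scene0.png")[:,:,::-1]),("end",im)):
            r=a[215:245,305:362].astype(int);print(nm,"warm px in tube",int(((r[...,0]-r[...,2])>12).sum()))
```

```text
top [ 165  175   55   70 1522] [-124. -104.] [142. 105.]
top [185 187  16  35 406] [-37. -23.] [85. 26.]Traceback (most recent call last):
  File "<stdin>", line 9, in <module>
  File "h.py", line 6, in cast
    o,d=ray(n,uv);return o+d*(z-o[2])/d[2]
        ~~~^^^^^^
  File "h.py", line 4, in ray
    c=arm.calibration(n);d=np.linalg.inv(c["intrinsics"])@np.array([uv[0],uv[1],1.]);return -c["R"].T@c["t"],c["R"].T@d
ValueError: time passes only in moves, steps and waits
```

Run:
```python
import cv2
for f in("scene0","end_s"):
    a=cv2.imread(f"pics/{f}.png")[:,:,::-1].astype(int);r=a[210:245,305:362]
    for th in(5,12,20):print(f,th,int(((r[...,0]-r[...,2])>th).sum()),end="; ")
    r=a[221:238,338:354];print("base window R-B",(r[...,0]-r[...,2])[::4,::3].tolist())
```

```text
scene0 5 884; scene0 12 678; scene0 20 135; base window R-B [[-3, -4, -3, -2, -3, -14], [-4, -3, 18, 19, -1, -3], [-5, 9, 21, 21, -1, -5], [1, -3, 21, 19, -2, -5], [3, 3, -3, -2, -4, -4]]
end_s 5 761; end_s 12 613; end_s 20 143; base window R-B [[-4, -5, -2, -23, -28, -25], [-4, -3, -9, -26, -25, -22], [-2, 1, -22, -23, -27, -24], [1, 4, 3, -15, -26, -24], [2, 2, 3, 4, -6, -25]]
```

The blue inner face of the tube's base now shows where the stack was, so the tube is empty. All four capsules are inside the tray walls.

```bash
python3 -c "
from workcell import arm
print(arm.hand_in())"
```

```text
the job is handed in; nothing more can be done
None
```

The job is handed in after about 36 s of robot time: the magnifier lies flat on the blue pad, the coin capsules are in the tray (overlapping, so I infer all four from the tube being empty), and the empty tube is back on its cradle stop, mouth up.

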